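# Engage the crank on its hidden dogs

### The arm

A 6-joint arm with a two-finger parallel gripper is mounted at the origin on a cart in front of the work surface, level with it; the furniture and walls round the work are solid. World frame = base frame: x ahead of the robot, y to its left, z up, the work surface at z = 0. Lengths are in m, angles in degrees, forces in N, time in s.
With the tool pointing down it reaches from about 0.4 to 0.825 m from the base axis. Payload 7 kg.
Tool frame: the origin (TCP) lies midway between the tips of the shut fingers; the grasp point (between the pads) lies 19 mm behind it (hold_point_z is the distance from the TCP to the grasp point, in m); z points along the fingers, y is the line along which they close (so a half turn about z gives the same grasp; the last joint's range is limited). The gripper opens to 88 mm and grips with 3 to 60 N. Pads are 19 mm wide; open, the fingers measure 130 mm over their backs; the gripper's body (78 mm by 193 mm) begins 47 mm behind the grasp point.
Start: joints at [-54.139, 20.546, 0.682, 0, -70.136, -16.507], TCP at [0.224, -0.637, 0.204] pointing down, gripper open.
Joint ranges: [-176.03, 176.03], [-82.01, 121.73], [-58.28, 71.71], [-173.87, 95.51], [-174.79, -0.11], [-173.66, 173.66]. Speed limits (degrees/s): [136.94, 136.94, 172.46, 180, 180, 180].

### API

Orientations are given as [roll, pitch, yaw] about the fixed x, y, z axes, in that order (R = Rz(yaw) Ry(pitch) Rx(roll)).
In Python, from plant import get_state, capture, close_job, hold_point_z gives the robot as it stands.
- The arm moves only by the shell command python3 -m inch 'ROWS' [FORCE]. ROWS is text: rows parted by semicolons, each of 5 numbers parted by spaces: the shift along the tool's x, y, z normalised to -1 to 1, where 1 is 0.15 m, then the turn about the tool's z normalised to -1 to 1, where 1 is 360 degrees, then the opening, from 0 (shut) to 1 (fully open). In form: tx ty tz spin grip; .... A call has exactly 8 rows; each row shifts and turns the commanded pose from where the row before left it, along the tool's axes as they then stand; what a row does not reach is not made up. A row lasts 1/8 s, in which the tool goes at most 62.5 mm and 10.7 degrees, less where a joint would pass 70% of its speed; a pose out of reach is approached as far as the arm can. A call with a number of a shift or a turn outside -1 to 1 is refused whole. A call with a gripper value outside its range is refused whole. The fingers move at their own pace and stop on an object; FORCE is the grip in N (left out, the last holds). Time passes only in rows, so rows that do not move let the fingers close, or fill a call up. It gives the time, the measured TCP pose, the force, the opening and the grip force at its end, in the units of the state.
- get_state(): the state, without advancing time (a new reading comes with each control period).
- capture(name): name is "side" or "top"; returns a dict with "color" (420x560x3 uint8, blue, green, red), "mtx" (3x3 intrinsics, pixels), "dist_coeffs" ([k1, k2, p1, p2, k3] as OpenCV has them; the pictures are not rectified), "R" (3x3) and "t" (3): a world point X has camera coordinates R X + t. Camera axes: x right, y down, z forward; pixel columns grow to the right and rows downward; lengths in m; the calibration is good to about 2 mm. A picture is of the moment at which its call begins. There is no depth.
- close_job(): hands the job in; it is judged then, once.
The state is a dict: "time_s": time; "joints": joint angles; "qd": joint speeds; "joint_torque": joint torques, N m; "tcp_pos": TCP position; "eef_rot": TCP orientation; "contact_force": force on the tool from outside, world axes, zero at the start; "moment": the same for the moment, N m; "gripper_width": finger opening in m; "gripper_force": force on a finger pad.
Only numpy, scipy, OpenCV 4.12 (cv2) and the standard library are available. Lean on these libraries where they do the work, as an engineer would, in place of code of your own. Each camera call takes 0.05 s, during which the arm holds its last target. There are 200 camera calls.

### The job

The hand crank sits on the gear unit's spindle but rides up on the three hidden dogs underneath. Turn it by its upright handle, without lifting it off the spindle, until it drops fully home, flat on its seat, and let go of it. Leave the tape roll and the hex key where they lie.

Things in the scene. Friction and masses are not known exactly. Their poses are not given: they have to be found in the camera images.
- gear_unit: Fixed gear unit: dark steel plate 110x110x10 mm, on it a grey round housing 72 mm across, its rim 53 mm high, with a fixed upright steel spindle 18 mm thick in the centre, its end 94 mm high. Origin: centre of the plate's underside on the bench, on the spindle's axis; z up.
- seat (a point): Centre of the crank's seat: the housing's floor inside the rim, 40 mm above the bench, on the spindle's axis. On it, hidden under the crank, stand three dogs 120 degrees apart, 8 mm high, 10 mm wide; their angle differs each time and has nothing to do with any listed orientation.
- crank: Loose steel hand crank, about 0.45 kg, already on the spindle (bore 20 mm). Origin: centre of the hub's underside; x along the arm, z up. Hub 58 mm wide, its top 40 mm over the origin; arm 20 mm wide, its top 36.5 mm over the origin. The underside has three slots 120 degrees apart. Riding on the dogs the origin is 48 mm above the bench, seated 40 mm.
- handle (a point): Middle of the crank's upright black handle: a fixed round grip 18 mm thick, its axis 60 mm from the spindle's axis, from 36 to 82 mm over the crank's origin (this point 60 mm over it). A push of a few N turns the crank, either way. Within 1.7 rad of the start the slots meet the dogs (window about 0.2 rad); it falls 8 mm by its own weight, and pushing on then meets a hard stop.
- tape_roll: Loose black roll of tape lying flat beside the gear unit, 57 mm wide, 19 mm high. Origin: centre of its underside.
- hex_key: Loose black hex key lying flat beyond the gear unit, 31x88x5 mm. Origin: centre of its underside.
There are look-alikes about, which are no part of the job. What is shaped like the crank but purple is not meant.

How it is judged (in metres and radians):
At the end, for the whole second after the job is handed in: The crank is on the spindle with its underside within 2.5 mm of the seat (origin less than 42.5 mm above the bench), within 6 mm of the spindle's axis, level to 0.06 rad, at rest (under 0.02 m/s) (z of crank in the frame of gear_unit below 0.0425 m and horizontal distance between crank and gear_unit below 0.006 m and angle between crank's own z axis and vertical below 0.06 rad and linear speed of crank below 0.02 m/s); the robot touches nothing.
It fails at once if the crank is lifted off the dogs by more than 20 mm (z of crank in the frame of gear_unit above 0.068 m).
It fails at once if the tape roll is moved by more than 30 mm (distance of tape_roll from where it was at the start of the episode above 0.03 m).
It fails at once if the hex key is moved by more than 30 mm (distance of hex_key from where it was at the start of the episode above 0.03 m).
It also fails if it takes over 40 s, if anything falls off the work surface, if the arm or the gripper's body presses on something with over 40 N, if the wrist force passes 120 N, or if a joint passes its speed limit or range.

## Working session

There is one attempt and no reset: what is moved stays moved. The work goes in short steps, Python scripts to look and compute and a shell command to move; the robot and the scene stay as the last step left them, time stands still between calls to the robot, and variables do not carry over. Pictures are saved under pics/ and viewed, at most 10 in all, crops included, and the job is handed in when it is done.

```bash
mkdir -p pics; python3 - <<'E'
from plant import *
import cv2,numpy as np
print(get_state(),hold_point_z)
for n in("side","top"):
    c=capture(n);cv2.imwrite(f"pics/{n}0.png",c["color"]);np.savez(f"pics/{n}0.npz",**c)
    print(n,c["mtx"],c["dist_coeffs"],c["R"],c["t"])
E
```

```text
{'time_s': 0.0, 'joints': array([-5.41393590e+01,  2.05906490e+01,  6.34112454e-01, -1.93115383e-02,
       -7.01355450e+01, -1.65070081e+01]), 'qd': array([-0.01518404, -0.08211469,  0.04418396,  0.05532179,  0.06380102,
        0.02913599]), 'joint_torque': array([ 2.95079924e-03, -5.82727003e+01,  2.93050271e+01,  6.99695706e+00,
        6.76034237e-03, -1.33993481e-04]), 'tcp_pos': array([ 0.22349044, -0.6363769 ,  0.2033367 ]), 'eef_rot': array([ 1.79906555e+02, -8.75987054e-03, -1.60652937e+02]), 'contact_force': array([-0.69780678, -0.14494097, -0.02852617]), 'moment': array([-0.01555272,  0.00981504,  0.01176859]), 'gripper_force': 0.0, 'gripper_width': 0.08754771116610939} 0.0188
side [[523.77464829   0.         270.81666901]
 [  0.         523.77464829 211.52299957]
 [  0.           0.           1.        ]] [-0.12478868  0.          0.          0.          0.        ] [[-0.98742684 -0.15795781  0.00612939]
 [-0.0977591   0.57972265 -0.80892819]
 [ 0.12422318 -0.79935661 -0.58787551]] [0.4987352  0.27410197 0.65043624]
top [[491.65313785   0.         284.49943333]
 [  0.         491.65313785 209.62866328]
 [  0.           0.           1.        ]] [-0.08028929  0.          0.          0.          0.        ] [[-0.12979152 -0.99153874 -0.00225773]
 [-0.97054812  0.12750927 -0.20439603]
 [ 0.20295446 -0.02433763 -0.97888568]] [-0.17291276  0.56269322  0.82869806]
```

View pics/side0.png

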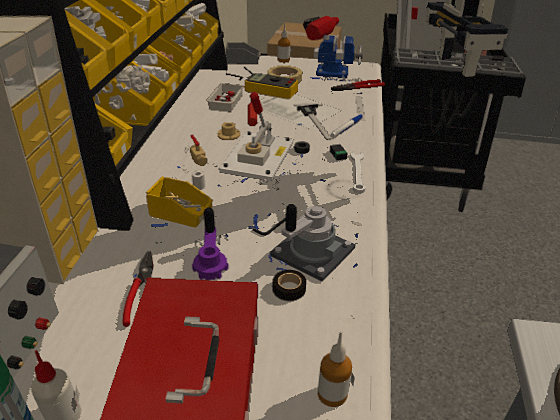

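View pics/top0.png

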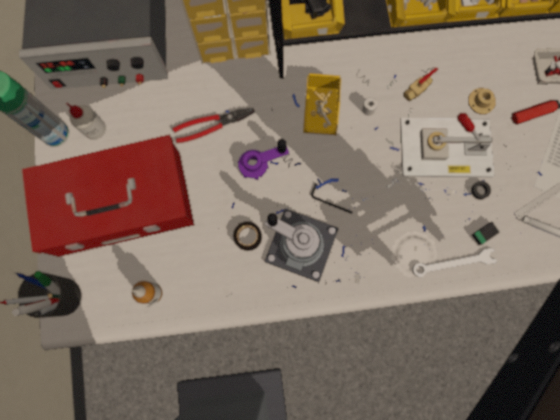

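The side view shows the grey unit at about (316,235) with its black handle at (290,218). The purple look-alike is at (210,255). In the top view the grey crank hub is at (303,238) with its handle at (273,220), and the purple one is at (255,162). The grey crank on the spindle fits the description. The tape roll is at top (247,236) and the hex key at top (332,200). I'll confirm with a crop.

```bash
python3 - <<'E'
import cv2,numpy as np
a=cv2.imread("pics/side0.png")[195:305,240:365];b=cv2.imread("pics/top0.png")[180:290,225:350]
f=lambda i:cv2.resize(i,None,fx=3.2,fy=3.2,interpolation=cv2.INTER_CUBIC)
cv2.imwrite("pics/crop0.png",np.hstack([f(a),f(b)]))
E
```

```text
(no output)
```

View pics/crop0.png

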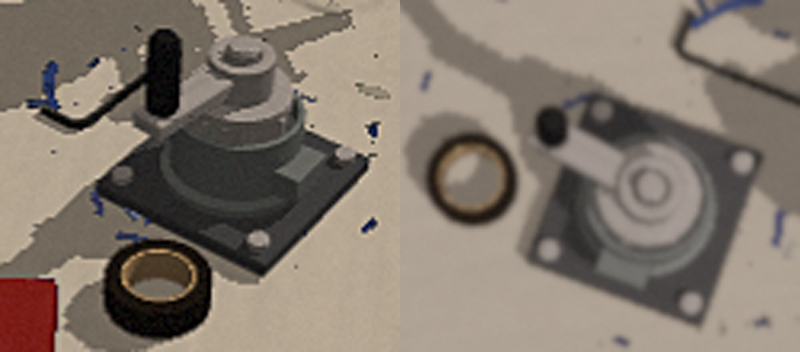

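The crop shows the steel-grey crank with an upright black handle on the spindle. In the side view the handle top is at (291.6,206.2) and the spindle end at (315.5,210). In the top view they are at (272.5,219) and (303.8,238).

```bash
cat >h.py <<'E'
import cv2,numpy as np
C={n:dict(np.load(f"pics/{n}0.npz")) for n in("side","top")}
def und(n,p): return cv2.undistortPoints(np.array([[p]],float),C[n]["mtx"],C[n]["dist_coeffs"])[0,0]
def tri(s,t):
    P=[np.c_[C[n]["R"],C[n]["t"]] for n in("side","top")]
    X=cv2.triangulatePoints(*P,und("side",s),und("top",t)).ravel();X=X[:3]/X[3]
    e=[np.round(cv2.projectPoints(X,cv2.Rodrigues(C[n]["R"])[0],C[n]["t"],C[n]["mtx"],C[n]["dist_coeffs"])[0].ravel()-p,1) for n,p in(("side",s),("top",t))]
    return X,e
def onz(n,p,z):
    d=C[n]["R"].T@np.r_[und(n,p),1];o=-C[n]["R"].T@C[n]["t"];return o+d*(z-o[2])/d[2]
E
python3 - <<'E'
from h import *
np.set_printoptions(precision=4,suppress=True)
c=lambda x,y:(225+(x-400)/3.2,180+y/3.2)
h,e=tri((291.6,206.2),c(552,125));print("handle top",h,e)
s,e=tri((315.3,210),c(652,186));print("spindle",s,e,np.hypot(*(h-s)[:2]))
print("z-fixed spindle",onz("top",c(652,186),.094),onz("side",(315.3,210),.094),"handle",onz("top",c(552,125),.13),onz("side",(291.6,206.2),.13))
print("plate",np.mean([onz("top",c(*p),.014) for p in((603,112),(742,160),(690,302),(549,250))],0))
print("tape",onz("top",c(472,178),.019),"hex",onz("top",(318,205),.005),onz("top",(351,212),.005),onz("top",(313,193),.005))
for n in C: print(n,-C[n]["R"].T@C[n]["t"])
E
```

```text
handle top [ 0.508  -0.2212  0.129 ] [array([0.3, 0.1]), array([-0. , -0.3])]
spindle [ 0.4743 -0.27    0.0913] [array([-0.3, -0.1]), array([0. , 0.3])] 0.059346044553613905
z-fixed spindle [ 0.4744 -0.2699  0.094 ] [ 0.4736 -0.2661  0.094 ] handle [ 0.5073 -0.2212  0.13  ] [ 0.5084 -0.2199  0.13  ]
plate [ 0.4749 -0.2694  0.014 ]
tape [ 0.5034 -0.1707  0.019 ] hex [ 0.547  -0.3108  0.005 ] [ 0.5252 -0.3715  0.005 ] [ 0.5717 -0.3046  0.005 ]
side [0.4385 0.4398 0.601 ]
top [ 0.3555 -0.223   0.9258]
```

Spindle end is at z≈0.091 (text 0.094) and the handle top at z≈0.129 (text 0.130). The radius is 59 mm against 60, so all three agree. The handle is at about (0.508,-0.220), 55° round the spindle. I'll travel at height, then cage the handle and walk it round in an arc.

```bash
python3 -m inch '-0.3 0.22 0 0 1;-0.3 0.22 0 0 1;-0.3 0.22 0 0 1;-0.3 0.22 0 0 1;-0.3 0.22 0 0 1;-0.3 0.22 0 0 1;-0.3 0.22 0 0 1;-0.3 0.22 0 0 1' 5
```

```text
time_s: 1.1
tcp_pos: [0.4764, -0.2667, 0.2041]
eef_rot: [180.0, -0.0, -160.6]
contact_force: [1.1, -0.5, -0.3]
gripper_width: 0.0876
gripper_force: 0.0
```

```bash
python3 -m inch '-0.15 0.11 0 0 1;-0.15 0.11 0 0 1;0 0 0 -0.025 1;0 0 0 -0.025 1;0 0 0 -0.025 1;0 0 0 -0.025 1;0 0 0 0 1;0 0 0 0 1'
python3 -c "
from plant import *;s=get_state();print(s['joints'],s['tcp_pos'],s['eef_rot'])"
```

```text
time_s: 2.1
tcp_pos: [0.5072, -0.2224, 0.2041]
eef_rot: [180.0, -0.0, -124.8]
contact_force: [0.3, 0.6, -0.2]
gripper_width: 0.0878
gripper_force: 0.0
[-3.41464980e+00  9.18702007e+00 -1.47672092e+01 -6.11319855e-03
 -6.60658902e+01 -3.14287169e+01] [ 0.50722725 -0.22236701  0.20409856] [ 1.79979919e+02 -5.72405847e-03 -1.24845847e+02]
```

```bash
python3 -m inch '-0.0175 0 0.1 0 1;0 0 0.15 0 1;0 0 0.15 0 1;0 0 0.15 0 1;0 0 0.15 0 1;0 0 0 0 0.28;0 0 0 0 0.28;0 0 0 0 0.28'
python3 - <<'E'
from plant import *
import cv2,numpy as np
f=lambda i:cv2.resize(i,None,fx=2.6,fy=2.6,interpolation=cv2.INTER_CUBIC)
cv2.imwrite("pics/c1.png",np.hstack([f(capture("side")["color"][170:320,225:375]),f(capture("top")["color"][160:310,210:360])]))
E
```

```text
time_s: 3.1
tcp_pos: [0.5095, -0.2203, 0.1001]
eef_rot: [-179.9, 0.0, -124.7]
contact_force: [0.7, 0.3, -0.5]
gripper_width: 0.0629
gripper_force: 0.0
```

View pics/c1.png

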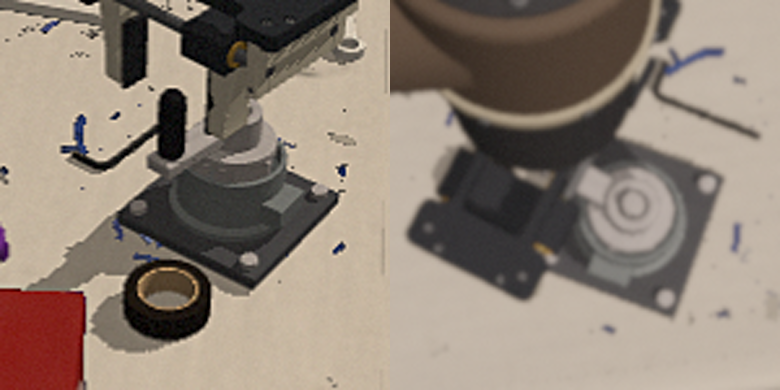

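The handle, at (172,125) in the left half, stands between the two fingers, which are still closing. I'll finish closing to a loose cage and then start the arc, 3° per row.

```bash
python3 -m inch '0 0 0 0 0.28;0 0 0 0 0.28;0 0 0 0 0.28;0 0 0 0 0.28;0 0 0 0 0.28;0 0 0 0 0.28;0 0 0 0 0.28;0 0 0 0 0.28'
python3 -m inch '0.0006 0.021 0 -0.00833 0.28;0.0006 0.021 0 -0.00833 0.28;0.0006 0.021 0 -0.00833 0.28;0.0006 0.021 0 -0.00833 0.28;0.0006 0.021 0 -0.00833 0.28;0.0006 0.021 0 -0.00833 0.28;0.0006 0.021 0 -0.00833 0.28;0.0006 0.021 0 -0.00833 0.28'
```

```text
time_s: 4.2
tcp_pos: [0.5088, -0.2202, 0.0992]
eef_rot: [180.0, -0.0, -124.6]
contact_force: [-0.2, -0.1, 0.4]
gripper_width: 0.0244
gripper_force: 0.0
time_s: 5.2
tcp_pos: [0.4859, -0.2107, 0.0994]
eef_rot: [-180.0, -0.0, -100.6]
contact_force: [0.8, -0.7, -1.0]
gripper_width: 0.0245
gripper_force: 0.3
```

```bash
python3 -m inch '0.0006 0.021 0 -0.00833 0.28;0.0006 0.021 0 -0.00833 0.28;0.0006 0.021 0 -0.00833 0.28;0.0006 0.021 0 -0.00833 0.28;0.0006 0.021 0 -0.00833 0.28;0.0006 0.021 0 -0.00833 0.28;0.0006 0.021 0 -0.00833 0.28;0.0006 0.021 0 -0.00833 0.28'
```

```text
time_s: 6.2
tcp_pos: [0.461, -0.2114, 0.0994]
eef_rot: [-180.0, -0.0, -76.6]
contact_force: [1.1, -0.1, -1.1]
gripper_width: 0.0247
gripper_force: 0.3
```

```bash
python3 -m inch '0.0006 0.021 0 -0.00833 0.28;0.0006 0.021 0 -0.00833 0.28;0.0006 0.021 0 -0.00833 0.28;0.0006 0.021 0 -0.00833 0.28;0.0006 0.021 0 -0.00833 0.28;0.0006 0.021 0 -0.00833 0.28;0.0006 0.021 0 -0.00833 0.28;0.0006 0.021 0 -0.00833 0.28'
```

```text
time_s: 7.2
tcp_pos: [0.4385, -0.2221, 0.0995]
eef_rot: [-180.0, -0.0, -52.6]
contact_force: [1.4, 0.7, -0.6]
gripper_width: 0.0248
gripper_force: 0.3
```

```bash
python3 -m inch '0.0006 0.021 0 -0.00833 0.28;0.0006 0.021 0 -0.00833 0.28;0.0006 0.021 0 -0.00833 0.28;0.0006 0.021 0 -0.00833 0.28;0 0 0 0 0.28;0 0 0 0 0.28;0 0 0 0 0.28;0 0 0 0 0.28'
python3 - <<'E'
from plant import *
import cv2,numpy as np
f=lambda i:cv2.resize(i,None,fx=2.6,fy=2.6,interpolation=cv2.INTER_CUBIC)
cv2.imwrite("pics/c2.png",np.hstack([f(capture("side")["color"][170:320,225:375]),f(capture("top")["color"][160:310,210:360])]))
E
```

```text
time_s: 8.2
tcp_pos: [0.429, -0.2307, 0.0993]
eef_rot: [-180.0, 0.0, -40.7]
contact_force: [0.1, 0.0, 0.3]
gripper_width: 0.0241
gripper_force: 0.0
```

View pics/c2.png

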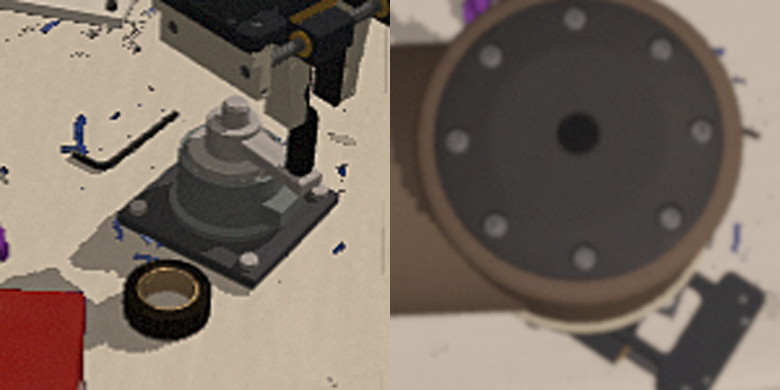

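The crank followed to about 140°. The spindle end (236,100) now stands clearly above the hub boss (233,122), further than at the start, so it seems to have dropped. I'll check with a few degrees more and look for the hard stop.

```bash
python3 -m inch '0 0.014 0 -0.00556 0.28;0 0.014 0 -0.00556 0.28;0 0.014 0 -0.00556 0.28;0 0 0 0 0.28;0 0 0 0 0.28;0 0 0 0 0.28;0 0 0 0 0.28;0 0 0 0 0.28'
```

```text
time_s: 9.3
tcp_pos: [0.4251, -0.2356, 0.0993]
eef_rot: [-180.0, -0.0, -34.7]
contact_force: [0.5, 0.3, 1.2]
gripper_width: 0.0245
gripper_force: 0.3
```

```bash
python3 -m inch '0 0.014 0 -0.00556 0.28;0 0.014 0 -0.00556 0.28;0 0.014 0 -0.00556 0.28;0 0 0 0 0.28;0 0 0 0 0.28;0 0 0 0 0.28;0 0 0 0 0.28;0 0 0 0 0.28'
python3 - <<'E'
from plant import *
import cv2,numpy as np
c=capture("side");print(get_state()['moment'])
cv2.imwrite("pics/c3.png",cv2.resize(c["color"][190:290,265:365],None,fx=6,fy=6,interpolation=cv2.INTER_CUBIC))
E
```

```text
time_s: 10.3
tcp_pos: [0.4216, -0.2409, 0.0993]
eef_rot: [180.0, 0.0, -28.7]
contact_force: [-1.1, 0.2, 0.8]
gripper_width: 0.0249
gripper_force: 0.3
[ 0.10954714  0.13803562 -0.0478443 ]
```

View pics/c3.png

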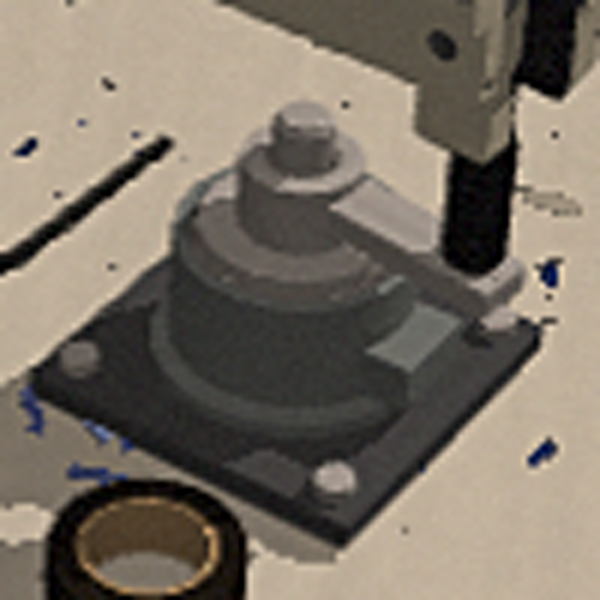

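The spindle end (304,112) is about 8 px (roughly 16 mm) above the boss top (300,160). At the start it was about 3.5 px (roughly 7 mm), so the crank has dropped about 8 mm. Now I'll let go, rise and verify.

```bash
python3 -m inch '0 0 0 0 0.6;0 0 0 0 0.6;0 0 0 0 0.6;0 0 0 0 0.6;0 0 -0.2 0 0.6;0 0 -0.3 0 0.6;0 0 -0.3 0 0.6;0 0 0 0 0.6'
python3 -m inch '-0.3 0 0 0 0.6;-0.3 0 0 0 0.6;-0.3 0 0 0 0.6;-0.3 0 0 0 0.6;0 0 0 0 0.6;0 0 0 0 0.6;0 0 0 0 0.6;0 0 0 0 0.6'
python3 - <<'E'
from plant import *
import cv2,numpy as np
f=lambda i:cv2.resize(i,None,fx=3.2,fy=3.2,interpolation=cv2.INTER_CUBIC)
cv2.imwrite("pics/c4.png",np.hstack([f(capture("side")["color"][195:305,240:365]),f(capture("top")["color"][180:290,225:350])]))
E
```

```text
time_s: 11.35
tcp_pos: [0.4237, -0.2416, 0.223]
eef_rot: [-179.9, -0.4, -28.6]
contact_force: [0.4, -0.1, -0.3]
gripper_width: 0.0526
gripper_force: 0.0
time_s: 12.35
tcp_pos: [0.264, -0.1548, 0.2189]
eef_rot: [179.9, 0.1, -28.7]
contact_force: [0.2, -0.8, -0.2]
gripper_width: 0.0526
gripper_force: 0.0
```

View pics/c4.png

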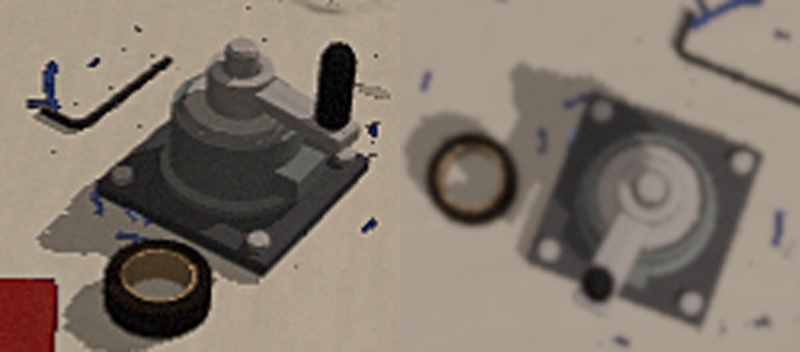

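The arm is clear. The handle top is at side crop (338,48) and top crop (598,282). The tape roll and hex key are where they were. I'll check the handle-top height.

```bash
python3 - <<'E'
from h import *
s=np.array([.4745,-.2695])
for a,b in(((338,48),(598,282)),((338,46),(597,279))):
    h,e=tri((240+a[0]/3.2,195+a[1]/3.2),(225+(b[0]-400)/3.2,180+b[1]/3.2));d=h[:2]-s
    print(h,e,np.hypot(*d),np.degrees(np.arctan2(*d[::-1])))
E
```

```text
[ 0.42477949 -0.23418292  0.12266812] [array([-0.1, -0. ]), array([0. , 0.1])] 0.06098708950416123 144.61336017587033
[ 0.42555406 -0.23379991  0.1242355 ] [array([-0.5, -0.1]), array([0. , 0.5])] 0.06058218709861895 143.89381491541548
```

```bash
python3 - <<'E'
from h import *
c=C["side"]
for z in(.094,.088,.084,.08):
    p=cv2.projectPoints(np.array([.4745,-.2695,z]),cv2.Rodrigues(c["R"])[0],c["t"],c["mtx"],c["dist_coeffs"])[0].ravel();print(z,(p-[240,195])*3.2)
i=cv2.imread("pics/c4.png")[20:120,180:380];j=cv2.imread("pics/crop0.png")[20:120,130:330]
cv2.imwrite("pics/c5.png",np.vstack([cv2.resize(k,None,fx=3,fy=3) for k in(i,j)]))
E
```

```text
0.094 [239.86596136  44.09337593]
0.088 [239.22636948  53.43816508]
0.084 [238.8022272   59.62627797]
0.08 [238.3798795   65.78123238]
```

View pics/c5.png

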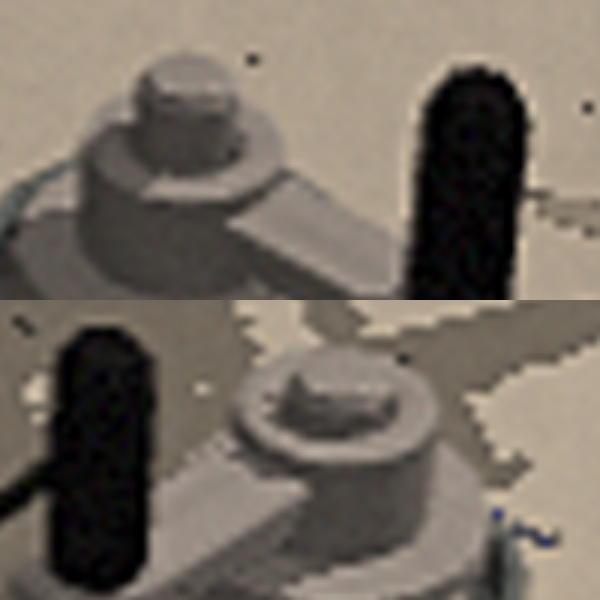

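Enlarged, the boss rim's centre has moved from crop row 55 (predicted 53.4 riding) to row 67 (predicted 65.8 seated). That is an 8 mm drop, level, with the gripper clear, so I'm handing in.

```bash
python3 -c "
from plant import *;print(close_job())"
```

```text
the job is handed in; nothing more can be done
None
```

I turned the crank about 90° by its handle until it dropped 8 mm onto its seat, then let go and handed the job in at about 12.5 s. The hand-in gave no verdict; by the images it sits flat and the tape roll and hex key haven't moved, though I didn't feel the hard stop.

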